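Roll a probe housing flat-side up and close the thickness gauge on it

ROBOT

A 6-joint arm with a two-finger parallel gripper is mounted at the origin on the work surface. World frame = base frame: x ahead of the robot, y to its left, z up, the work surface at z = 0. Lengths are in m, angles in rad, forces in N, time in s.
With the tool pointing down it reaches from about 0.3 to 0.775 m from the base axis. Payload 14.6 kg.
Tool frame: the origin (TCP) lies midway between the tips of the shut fingers; the grasp point (between the pads) lies 19 mm behind it (tcp_to_grasp is the distance from the TCP to the grasp point, in m); z points along the fingers, y is the line along which they close (so a half turn about z gives the same grasp; the last joint's range is limited). The gripper opens to 94 mm and grips with 3 to 60 N. Pads are 16 mm wide; open, the fingers measure 119 mm over their backs; the gripper's body (75 mm by 177 mm) begins 78 mm behind the grasp point.
Start: joints at [1.117, 0.3, 1.521, -0, 1.321, -0.067], TCP at [0.207, 0.509, 0.205] pointing down, gripper open.
Joint ranges: [-3.03, 3.03], [-0.79, 2.21], [0.23, 2.52], [-1.04, 4.18], [0, 3.07], [-2.55, 2.55]. Speed limits (rad/s): [2.22, 2.22, 2.57, 3.14, 3.14, 3.14].

INTERFACE

Orientations are given as [roll, pitch, yaw] about the fixed x, y, z axes, in that order (R = Rz(yaw) Ry(pitch) Rx(roll)).
In Python, from station import * gives the robot as it stands.
- The arm moves only by the tool send_rows, never from a script. Its argument "motion" is a list of rows, each a list of 3 entries, a list of its own where there are three numbers: the shift along the tool's x, y, z in units of 0.03 m (1.0 is 0.03 m), then the turn, a rotation vector about the tool's x, y, z in units of 0.12 rad (1.0 is 0.12 rad), then the opening, from -1 (shut) to 1 (fully open). In form: [[[x, y, z], [rx, ry, rz], grip], ...]. A call has 1 to 12 rows; each row shifts and turns the commanded pose from where the row before left it, along the tool's axes as they then stand; what a row does not reach is not made up. A row lasts 1/10 s, in which the tool goes at most 50 mm and 8.59 degrees, less where a joint would pass 70% of its speed; a pose out of reach is approached as far as the arm can. A call with a number of a shift or a turn outside -1 to 1 is refused whole. A call with a gripper value outside its range is refused whole. The fingers move at their own pace and stop on an object; "squeeze" is the grip in N (left out, the last holds). Time passes only in rows, so rows that do not move let the fingers close. It gives the time, the measured TCP pose, the force, the opening and the grip force at its end, in the units of the state.
- get_obs(): the state, without advancing time (a new reading comes with each control period).
- camera(name): name is "side" or "top" or "wrist"; returns a dict with "pixels" (384x512x3 uint8, red, green, blue), "depth" (384x512 float32, m along the optical axis (not along the pixel's ray), 0 where there is no reading), "fx", "fy", "cx", "cy" (pixels), "rvec" (rotation vector, rad) and "tvec" (3), from world to camera coordinates, as OpenCV has them. Camera axes: x right, y down, z forward; pixel columns grow to the right and rows downward; lengths in m; the calibration is good to about 2 mm. A picture is of the moment at which its call begins.
- hand_in(): hands the job in; it is judged then, once.
The state is a dict: "time_s": time; "qpos": joint angles; "joint_vel": joint speeds; "tau": joint torques, N m; "ee_pos": TCP position; "eef_rot": TCP orientation; "force": force on the tool from outside, world axes, zero at the start; "moment": the same for the moment, N m; "grip_width": finger opening in m; "grip_force": force on a finger pad.
Only numpy, scipy, OpenCV 4.12 (cv2) and the standard library are available. Lean on these libraries where they do the work, as an engineer would, in place of code of your own. Each camera call takes 0.05 s, during which the arm holds its last target. There are 200 camera calls.

TASK

The aluminium probe housing lies on the plate of the thickness gauge. Without lifting it, roll it along the plate until its milled flat faces straight up and it lies still there, then slide the gauge's crossbar down by its black pad, gently, until the bar rests on the flat. Leave the other things on the bench alone.

Things in the scene. Friction and masses are not known exactly. Their poses are not given: they have to be found in the camera images.
- housing: round aluminium bar, 54 mm diameter, 200 mm long, 0.6 kg, brass socket (20 mm, with disc) on its -z end. One milled flat with four screw holes, 34 mm wide, 21 mm from the axis, from 20 to 90 mm along +z; round elsewhere. Origin: on the axis, mid-length. z: the bar's axis; y: out of the flat (y up = flat up). Starts turned any way but flat up; rolls 27 mm per radian
- flat (a point): the point of the milled flat that belongs under the crossbar: 65 mm along the housing's +z, on the flat's middle line, 21 mm from the axis
- gauge: fixed gauge: steel plate 12 mm thick, x -150 to 150, z -110 to 140 mm, 4 mm lips at both x ends, two guide rods with a cross piece at z = 170 mm, 153 mm high. Origin: on the plate's underside, below the middle of the housing's lane. Axes: x the rolling way, y straight up, z along the housing's lane towards the guide rods
- crossbar (a joint): downward travel of the crossbar in m: at 0 its underside is 85 mm above the plate's top (97 mm above the bench); at 0.031 it would rest on the housing's round, at 0.037 on the upward flat; at most 0.045. It stays where it is left; about 4 N moves it
- bar_underside (a point): middle of the underside of the crossbar, a dark steel bar 240 mm long along the rolling way, 12 mm wide, 16 mm high, at z = 65 mm of the gauge, over the flat's part of the housing; its carriage runs on the guide rods
- press_pad (a point): centre of the top of the round black press pad (44 mm diameter) on the crossbar's arm, 50 mm above the bar's underside and 66 mm from it towards the guide rods; pressed straight down it lowers the crossbar
- multimeter: bystander: yellow hand multimeter 150 x 75 x 42 mm lying flat; origin under its middle
- screwdriver: bystander: screwdriver lying on the bench; origin under its middle
- solder_reel: bystander: wire reel standing on end, black flanges, 64 mm diameter, 48 mm high; origin under its middle
Not all that is in view belongs to the job. Leave any blue look-alike of the housing alone.

How it is judged:
By the outcome, as a careful person would: the job done as asked, in the order asked, and still so for the second after the job is handed in, with the robot touching nothing.
It also fails if it takes over 45 s, if anything falls off the work surface, if the arm or the gripper's body presses on something with over 40 N, if the wrist force passes 120 N, or if a joint passes its speed limit or range.

## Working session

There is one attempt and no reset: what is moved stays moved. The work goes in short steps, Python scripts to look and compute and a tool call to move; the robot and the scene stay as the last step left them, time stands still between calls to the robot, and variables do not carry over. Pictures are saved under pics/ and viewed, at most 10 in all, crops included, and the job is handed in when it is done.

Besides the shell and the picture viewer there is one more tool, called after ">>>" in YAML: its name, and indented under it one key for each argument. send_rows: Moves the arm, as the interface text tells. Its arguments: {"type":"object","properties":{"motion":{"type":"array"},"squeeze":{"type":"number"}},"required":["motion"]}

```bash
mkdir -p pics; cat > h.py <<'E'
from station import *
import numpy as np, cv2
def snap(n):
    c=camera(n); np.savez(f'{n}.npz',**c); return c
def pts(c):
    d=c['depth'];v,u=np.mgrid[:d.shape[0],:d.shape[1]]
    P=np.stack([(u-c['cx'])/c['fx']*d,(v-c['cy'])/c['fy']*d,d],-1)
    R=cv2.Rodrigues(np.array(c['rvec'],float))[0]
    W=(P-np.array(c['tvec']).ravel())@R; W[d==0]=np.nan
    return W
def proj(c,p): return cv2.projectPoints(np.array(p,float).reshape(-1,3),np.array(c['rvec'],float),np.array(c['tvec'],float),np.array([[c['fx'],0,c['cx']],[0,c['fy'],c['cy']],[0,0,1]]),None)[0][:,0]
E
python3 - <<'E'
from h import *
for n in('top','side'):
    c=snap(n); cv2.imwrite(f'pics/{n}1.png',c['pixels'][...,::-1]); print(n,c['fx'],c['tvec'])
print(get_obs())
E
```

```text
top 387.41924060319883 [0.00306506 0.60515262 1.07728606]
side 467.5932156276474 [-0.44933338  0.31712781  1.05480807]
{'time_s': 0.1, 'qpos': array([ 1.11741428e+00,  3.00411701e-01,  1.52151710e+00,  1.34777189e-05,
        1.32073076e+00, -6.66046585e-02]), 'joint_vel': array([ 7.11885181e-04, -7.07008893e-04, -9.00492290e-04, -8.14574970e-05,
       -1.45137482e-03, -5.72764561e-04]), 'tau': array([ 6.16641664e-04, -5.32649338e+01, -3.53279793e+01,  7.09325960e-02,
        2.34852458e-02, -4.61851059e-06]), 'ee_pos': array([0.20735818, 0.50915119, 0.20494599]), 'eef_rot': array([-3.14052898e+00, -8.40345610e-05,  2.75481188e+00]), 'force': array([-0.41297267, -1.03701777, -0.2669075 ]), 'moment': array([0.02685625, 0.02010085, 0.00815573]), 'grip_force': 0.0, 'grip_width': 0.09404804941701643}
```

View pics/top1.png

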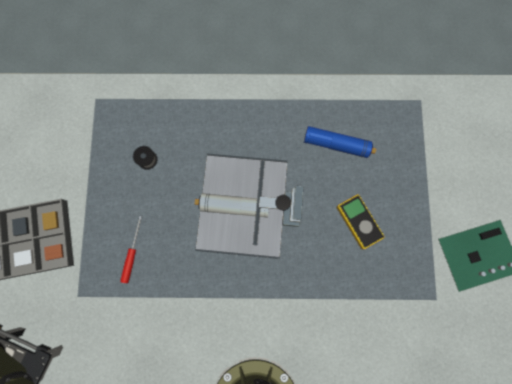

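View pics/side1.png

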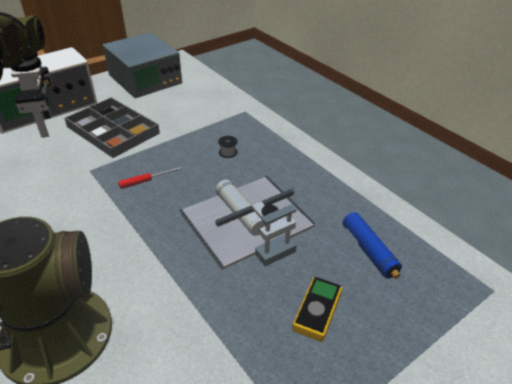

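The top view shows two bar-shaped things: a silver bar with its brass end at (197,202), lying on the gauge plate, and a blue one at (340,141). The silver one on the plate is the housing and the blue one is the look-alike. The crossbar runs from (262,162) to (255,243) and the black pad is at (283,202). Next I'll confirm with an enlarged crop and measure.

```bash
python3 - <<'E'
from h import *
t=dict(np.load('top.npz')); s=dict(np.load('side.npz'))
a=cv2.resize(t['pixels'][145:265,185:310],None,fx=4.6,fy=4.6,interpolation=cv2.INTER_CUBIC)
cv2.imwrite('pics/crop1.png',a[...,::-1])
W=pts(t)
for p in [(204,204),(230,204),(230,196),(230,211),(197,202),(283,202),(262,165),(256,240),(220,175),(220,235),(340,141)]: print(p,W[p[1],p[0]].round(4))
# plate: height 12mm mask
z=W[...,2]; m=((z>0.006)&(z<0.03)&(W[...,0]>0.3)&(W[...,0]<.75)&(abs(W[...,1])<.2)).astype(np.uint8)
m=cv2.morphologyEx(m,cv2.MORPH_OPEN,np.ones((3,3)))
cs=cv2.findContours(m,0,2)[0]; c=max(cs,key=cv2.contourArea)
P=np.concatenate([W[x[0][1],x[0][0]][None,:2] for x in c]); r=cv2.minAreaRect(P.astype(np.float32)); print(r,cv2.boxPoints(r))
E
```

```text
(204, 204) [0.5577 0.151  0.0623]
(230, 204) [0.5578 0.0754 0.0651]
(230, 196) [0.5831 0.0767 0.0544]
(230, 211) [0.5387 0.0757 0.0555]
(197, 202) [0.5657 0.1738 0.048 ]
(283, 202) [ 0.554  -0.0731  0.133 ]
(262, 165) [ 0.6656 -0.0161  0.0999]
(256, 240) [ 0.4531 -0.0005  0.0992]
(220, 175) [0.6553 0.1116 0.0135]
(220, 235) [0.4721 0.1072 0.0124]
(340, 141) [ 0.753  -0.2507  0.0543]
((0.48817625641822815, 0.04738973081111908), (0.25518813729286194, 0.14665541052818298), 85.06295776367188) [[ 0.40413973 -0.07342029]
 [ 0.550251   -0.0860416 ]
 [ 0.5722128   0.16819975]
 [ 0.4261015   0.18082106]]
```

View pics/crop1.png

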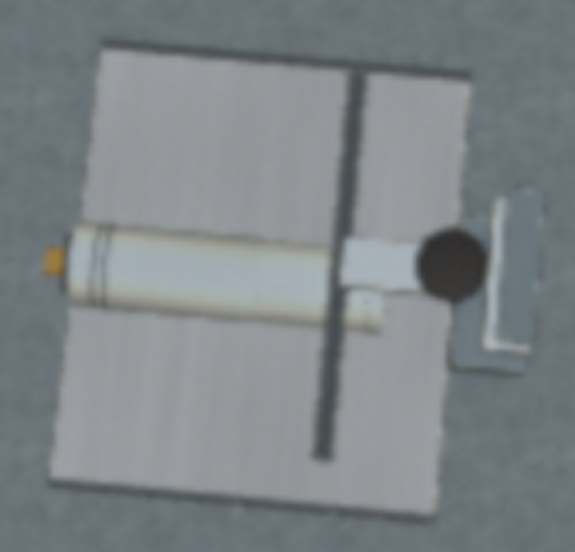

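The crop confirms it: a silver bar with a brass socket at crop (55,262), and no flat visible from above. Next: gauge pose, housing axis, and the cross-section.

```bash
cat >> h.py <<'E'
def plate(W):
    z=W[...,2]; m=((z>0.006)&(z<0.022)&(W[...,0]>0.38)&(W[...,0]<.75)&(W[...,1]>-.08)&(W[...,1]<.19))
    m=cv2.morphologyEx(m.astype(np.uint8),cv2.MORPH_OPEN,np.ones((3,3)))>0
    return W[m]
E
python3 - <<'E'
from h import *
t=dict(np.load('top.npz')); s=dict(np.load('side.npz'))
W=pts(t); S=pts(s)
for n,X in(('top',W),('side',S)):
    Q=plate(X); r=cv2.minAreaRect(Q[:,:2].astype(np.float32)); print(n,len(Q),np.median(Q[:,2]),r); print(cv2.boxPoints(r))
# bar direction: crossbar pts
for n,X in(('top',W),('side',S)):
    m=(X[...,2]>.085)&(X[...,2]<.125)&(X[...,0]>.4)&(X[...,0]<.7)&(abs(X[...,1])<.06)
    Q=X[m]; Q=Q[abs(Q[:,0]-.56)>.03]; l=cv2.fitLine(Q[:,:2].astype(np.float32),2,0,.001,.001).ravel(); print(n,'bar',l,np.arctan2(l[1],l[0]),Q.min(0),Q.max(0),np.percentile(Q[:,2],[5,50,95]))
    m=(X[...,2]>.055)&(X[...,2]<.075)&(X[...,0]>.5)&(X[...,0]<.62)&(X[...,1]>.02)&(X[...,1]<.16)
    Q=X[m]; l=cv2.fitLine(Q[:,:2].astype(np.float32),2,0,.001,.001).ravel(); print(n,'hous',l,np.arctan2(l[1],l[0]),Q.min(0),Q.max(0),np.percentile(Q[:,2],[5,50,95]))
    dark=(cv2.cvtColor(X is W and t['pixels'] or s['pixels'],cv2.COLOR_RGB2GRAY)<75) if False else ((t if n=='top' else s)['pixels'].max(-1)<80)
    m=dark&(X[...,2]>.12)&(X[...,2]<.155)&(X[...,0]>.45)&(X[...,0]<.65)&(abs(X[...,1])<.15)
    Q=X[m]; print('pad',len(Q),Q.mean(0),Q.min(0),Q.max(0))
E
```

```text
top 6240 0.012058550246379005 ((0.5652401447296143, 0.04317465424537659), (0.2507236897945404, 0.3012033700942993), 85.15467834472656)
[[ 0.40458784 -0.06901845]
 [ 0.70471483 -0.09445992]
 [ 0.7258924   0.15536776]
 [ 0.42576545  0.18080923]]
side 3972 0.011725402434109277 ((0.5637391209602356, 0.04477965086698532), (0.2534022331237793, 0.30421164631843567), 85.68995666503906)
[[ 0.40254143 -0.07013187]
 [ 0.70589274 -0.09299444]
 [ 0.72493684  0.15969117]
 [ 0.4215855   0.18255374]]
top bar [ 0.9963109  -0.0858175   0.55823725 -0.00616528] -0.08592318 [ 0.44211093 -0.02185537  0.0883588 ] [0.67833601 0.00786523 0.10343962] [0.09388682 0.09725669 0.10067329]
top hous [0.09514932 0.995463   0.56019807 0.08954718] 1.4755028 [0.53541675 0.02036889 0.05505771] [0.58851698 0.15976193 0.07157973] [0.05645986 0.06307942 0.06763366]
pad 179 [ 0.55374769 -0.07295317  0.13158274] [ 0.5332196  -0.09244219  0.12527004] [ 0.57350767 -0.05400387  0.13590795]
side bar [ 0.9961331  -0.08785725  0.55174345 -0.00738409] -0.08797067 [ 0.43952322 -0.02367576  0.0850168 ] [0.67897869 0.01082733 0.10187098] [0.08623936 0.09579018 0.09907901]
side hous [0.08053342 0.9967519  0.55692464 0.09479602] 1.4901756 [0.53621968 0.03001701 0.05506933] [0.58561926 0.15962913 0.06927844] [0.05678452 0.06309902 0.06752494]
pad 178 [ 0.54820306 -0.08575562  0.13453009] [ 0.50508555 -0.12315108  0.1202453 ] [ 0.58583947 -0.05084615  0.15105868]
```

```bash
cat >> h.py <<'E'
uz=np.array([-.086,-.9963,0]);ux=np.array([.9963,-.086,0]);O=np.array([.566,.0585,0])
def g(W): # world -> gauge x,y,z
    D=W-O; return np.stack([D@ux,D[...,2],D@uz],-1)
def ginv(x,y,z): return O+x*ux+z*uz+np.array([0,0,y])
E
python3 - <<'E'
from h import *
for n in('top','side'):
    c=dict(np.load(n+'.npz'));G=g(pts(c))
    for a,b in((-80,0),(28,52)):
        m=(G[...,2]>a/1e3)&(G[...,2]<b/1e3)&(G[...,1]>.022)&(G[...,1]<.08)&(abs(G[...,0])<.06)
        Q=G[m]*1e3
        k=np.round(Q[:,0]/4)
        print(n,a,b,[(int(4*i),*np.percentile(Q[k==i,1],[10,50,90]).round(1)) for i in np.unique(k)])
    m=(G[...,1]>.05)&(G[...,1]<.075)&(abs(G[...,0])<.05);print('z ext',G[m][:,2].min(),G[m][:,2].max())
    print('cam',g(-cv2.Rodrigues(c['rvec'])[0].T@c['tvec'].ravel()))
c=dict(np.load('side.npz'))
a=cv2.resize(c['pixels'][165:265,190:310],None,fx=6,fy=6,interpolation=cv2.INTER_CUBIC)
cv2.imwrite('pics/crop2.png',a[...,::-1])
E
```

```text
top -80 0 [(-36, np.float64(39.0), np.float64(40.4), np.float64(43.9)), (-32, np.float64(41.9), np.float64(48.9), np.float64(52.9)), (-28, np.float64(52.4), np.float64(55.6), np.float64(59.9)), (-24, np.float64(57.6), np.float64(60.6), np.float64(63.0)), (-20, np.float64(60.0), np.float64(62.3), np.float64(65.9)), (-16, np.float64(60.5), np.float64(63.5), np.float64(67.2)), (-12, np.float64(62.5), np.float64(64.5), np.float64(68.4)), (-8, np.float64(63.4), np.float64(65.8), np.float64(68.0)), (-4, np.float64(63.8), np.float64(66.3), np.float64(68.2)), (0, np.float64(62.1), np.float64(65.0), np.float64(67.8)), (4, np.float64(60.6), np.float64(63.3), np.float64(65.3)), (8, np.float64(57.6), np.float64(60.2), np.float64(62.4)), (12, np.float64(54.9), np.float64(57.0), np.float64(59.3)), (16, np.float64(47.9), np.float64(52.8), np.float64(55.0)), (20, np.float64(44.1), np.float64(45.8), np.float64(46.4))]
top 28 52 [(-36, np.float64(38.5), np.float64(42.4), np.float64(47.4)), (-32, np.float64(41.6), np.float64(49.5), np.float64(51.9)), (-28, np.float64(52.6), np.float64(55.2), np.float64
[... 1561 characters left out ...]
p.float64(55.4), np.float64(57.0), np.float64(57.9)), (16, np.float64(51.4), np.float64(51.6), np.float64(52.1))]
side 28 52 [(-36, np.float64(36.7), np.float64(43.4), np.float64(49.6)), (-32, np.float64(30.3), np.float64(42.0), np.float64(51.9)), (-28, np.float64(51.6), np.float64(53.2), np.float64(56.3)), (-24, np.float64(60.0), np.float64(60.0), np.float64(60.0)), (-20, np.float64(59.8), np.float64(59.8), np.float64(59.8)), (-16, np.float64(59.8), np.float64(59.8), np.float64(59.8)), (-12, np.float64(65.1), np.float64(65.1), np.float64(65.1)), (-8, np.float64(68.3), np.float64(68.3), np.float64(68.3))]
z ext -1.4545011036038937 0.17657289249251903
cam [-0.49629232  0.93658528  0.83770386]
```

View pics/crop2.png

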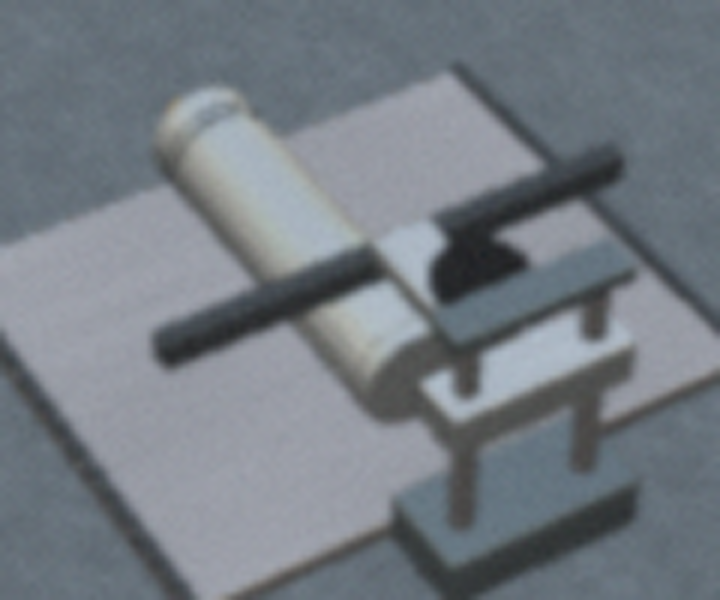

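The side crop shows a smooth round surface from the housing's top at (220,100) to its end at (400,380). No flat shows on the visible side, and the top cross-section is round too. So the flat faces roughly down. My plan is to straddle the bar with the open fingers at gauge z ≈ -50 mm, roll it towards +x and look again.

>>> send_rows:
  motion:
    - [[-1, -0.49, 0], [0, 0, 0], 1]
    - [[-1, -0.49, 0], [0, 0, 0], 1]
    - [[-1, -0.49, 0], [0, 0, 0], 1]
    - [[-1, -0.49, 0], [0, 0, 0], 1]
    - [[-1, -0.49, 0], [0, 0, 0], 1]
    - [[-1, -0.49, 0], [0, 0, 0], 1]
    - [[-1, -0.49, 0], [0, 0, 0], 1]
    - [[-1, -0.49, 0], [0, 0, 0], 1]
    - [[-1, -0.49, 0], [0, 0, 0], 1]
    - [[-1, -0.49, 0], [0, 0, 0], 1]
    - [[-1, -0.49, 0], [0, 0, 0], 1]
    - [[-1, -0.49, 0], [0, 0, 0], 1]

```text
time_s: 1.3
ee_pos: [0.475, 0.209, 0.2052]
eef_rot: [-3.141, -0.0, 2.755]
force: [0.2, 0.8, 0.4]
grip_width: 0.0943
grip_force: 0.0
```

>>> send_rows:
  motion:
    - [[-1, -0.49, 0], [0, 0, 0], 1]
    - [[-1, -0.49, 0], [0, 0, 0], 1]
    - [[-1, -0.49, 0], [0, 0, 0], 1]
    - [[-1, -0.49, 0], [0, 0, 0], 1]
    - [[0, 0, 0], [0, 0, 1], 1]
    - [[0, 0, 0], [0, 0, 1], 1]
    - [[0, 0, 0], [0, 0, 1], 1]
    - [[0, 0, 0], [0, 0, 1], 1]
    - [[0, 0, 0], [0, 0, 1], 1]
    - [[0, 0, 0], [0, 0, 1], 1]
    - [[0, 0, 0], [0, 0, 1], 1]
    - [[0, 0, 0], [0, 0, 1], 1]

```text
time_s: 2.5
ee_pos: [0.5631, 0.1104, 0.2051]
eef_rot: [-3.141, -0.0, 1.79]
force: [-0.3, -0.3, -0.3]
grip_width: 0.0941
grip_force: 0.0
```

>>> send_rows:
  motion:
    - [[0, 0, 0], [0, 0, 1], 1]
    - [[0, 0, 0], [0, 0, 1], 1]
    - [[0, 0, 0], [0, 0, 0.58], 1]
    - [[0, 0, 0], [0, 0, 0], 1]
    - [[0, 0, 0], [0, 0, 0], 1]

```text
time_s: 3.0
ee_pos: [0.5632, 0.1104, 0.2052]
eef_rot: [-3.141, 0.0, 1.487]
force: [0.7, 0.1, -0.5]
grip_width: 0.0938
grip_force: 0.0
```

>>> send_rows:
  motion:
    - [[0, 0, 1], [0, 0, 0], 1]
    - [[0, 0, 1], [0, 0, 0], 1]
    - [[0, 0, 1], [0, 0, 0], 1]
    - [[0, 0, 1], [0, 0, 0], 1]
    - [[0, 0, 0.9], [0, 0, 0], 1]
    - [[0, 0, 0.6], [0, 0, 0], 1]
    - [[0, 0, 0.33], [0, 0, 0], 1]
    - [[0, 0, 0], [0, 0, 0], 0.6]
    - [[0, 0, 0], [0, 0, 0], 0.4]
    - [[0, 0, 0], [0, 0, 0], 0.32]
    - [[0, 0, 0], [0, 0, 0], 0.32]

```text
time_s: 4.1
ee_pos: [0.5637, 0.1105, 0.0315]
eef_rot: [3.14, -0.0, 1.485]
force: [0.2, -0.1, -0.7]
grip_width: 0.0653
grip_force: 0.0
```

>>> send_rows:
  motion:
    - [[0, 0.1, 0], [0, 0, 0], 0.32]
    - [[0, 0.15, 0], [0, 0, 0], 0.32]
    - [[0, 0.2, 0], [0, 0, 0], 0.32]
    - [[0, 0.2, 0], [0, 0, 0], 0.32]
    - [[0, 0.2, 0], [0, 0, 0], 0.32]
    - [[0, 0.2, 0], [0, 0, 0], 0.32]
    - [[0, 0.2, 0], [0, 0, 0], 0.32]
    - [[0, 0.2, 0], [0, 0, 0], 0.32]
    - [[0, 0.2, 0], [0, 0, 0], 0.32]
    - [[0, 0.15, 0], [0, 0, 0], 0.32]
    - [[0, 0.1, 0], [0, 0, 0], 0.32]
    - [[0, 0.05, 0], [0, 0, 0], 0.32]

```text
time_s: 5.3
ee_pos: [0.6218, 0.1054, 0.0305]
eef_rot: [-3.142, -0.0, 1.485]
force: [0.4, -0.4, 0.5]
grip_width: 0.0625
grip_force: 0.0
```

```bash
cat >> h.py <<'E'
def sec(names=('top','side'),zs=((28,52),),xc=0):
    for n in names:
        G=g(pts(dict(np.load(n+'.npz'))))
        for a,b in zs:
            m=(G[...,2]>a/1e3)&(G[...,2]<b/1e3)&(G[...,1]>.022)&(G[...,1]<.08)&(abs(G[...,0]-xc)<.1)
            Q=G[m]*1e3;k=np.round(Q[:,0]/4)
            print(n,a,b,*[f'{int(4*i)}:{np.median(Q[k==i,1]):.1f}' for i in np.unique(k)])
E
python3 - <<'E'
from h import *
t=snap('top');s=snap('side');sec(zs=((0,16),(28,52)))
a=cv2.resize(t['pixels'][145:265,185:310],None,fx=4,fy=4,interpolation=2)
b=cv2.resize(s['pixels'][165:265,200:300],(400,480),interpolation=2)
b=cv2.resize(s['pixels'][160:260,195:295],(480,480),interpolation=2)
cv2.imwrite('pics/c3.png',np.hstack([a[:480,:],b[:,:300]])[...,::-1])
E
```

```text
top 0 16 24:45.1 28:48.7 32:57.9 36:59.9 40:62.0 44:65.7 48:64.4 52:68.4 56:66.0 60:64.2 64:60.5 68:61.5 72:57.5 76:49.4
top 28 52 28:51.2 32:57.2 36:60.3 40:63.2 44:65.4 48:64.7 52:65.5 56:66.3 60:64.7 64:62.3 68:59.9 72:58.2 76:51.9
side 0 16 24:47.7 28:50.8 32:55.8 36:59.6 40:63.1 44:63.8 48:65.3 52:65.5 56:65.7 60:63.3 64:63.2 68:61.2 72:55.7 76:51.9
side 28 52 40:67.8 48:65.9 56:66.4
```

View pics/c3.png

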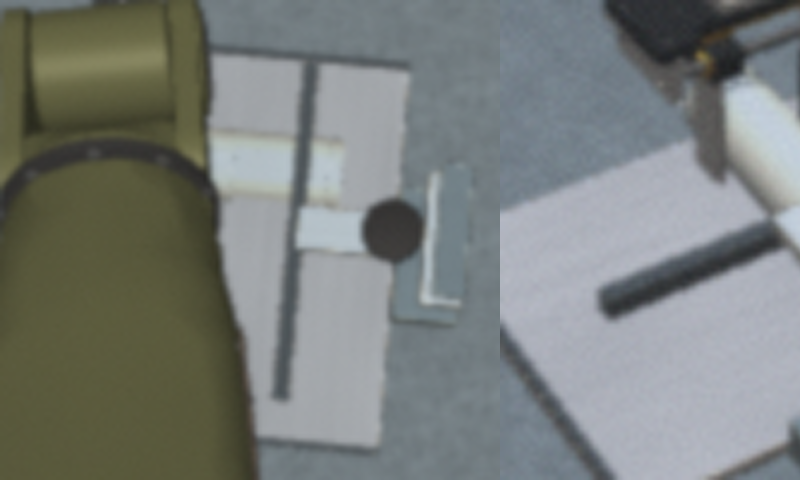

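The crop shows the housing rolled to x ≈ 52 mm. There are possible dark dots at (235,155) and (235,185), but the section is still round. I'll check with the wrist camera and an enhanced crop.

```bash
python3 - <<'E'
from h import *
w=snap('wrist');t=dict(np.load('top.npz'))
p=proj(t,[ginv(.0525+dx,.066,z) for z in(-.02,.1) for dx in(-.035,.035)]);print(p)
x0,y0=p.min(0).astype(int);x1,y1=p.max(0).astype(int)
a=cv2.resize(t['pixels'][y0:y1,x0:x1],(800,int(800*(y1-y0)/(x1-x0))),interpolation=2);
a=cv2.convertScaleAbs(a[:300],alpha=1.6,beta=-150) 
b=cv2.resize(w['pixels'],(400,300))
o=np.zeros((600,800,3),np.uint8);o[:a.shape[0]]=a;o[300:,:400]=b
p=proj(w,[ginv(.0525+dx,.066,z) for z in(-.0,.1) for dx in(-.035,.035)]);print(p)
cv2.imwrite('pics/c4.png',o[...,::-1])
E
```

```text
[[229.65320558 194.62004495]
 [232.17436773 171.22623843]
 [270.88605594 198.40754524]
 [272.93682701 174.90683709]]
[[188.46434252 362.636939  ]
 [326.48665904 362.72942478]
 [197.18337146 506.31862017]
 [317.18398619 506.3614489 ]]
```

View pics/c4.png

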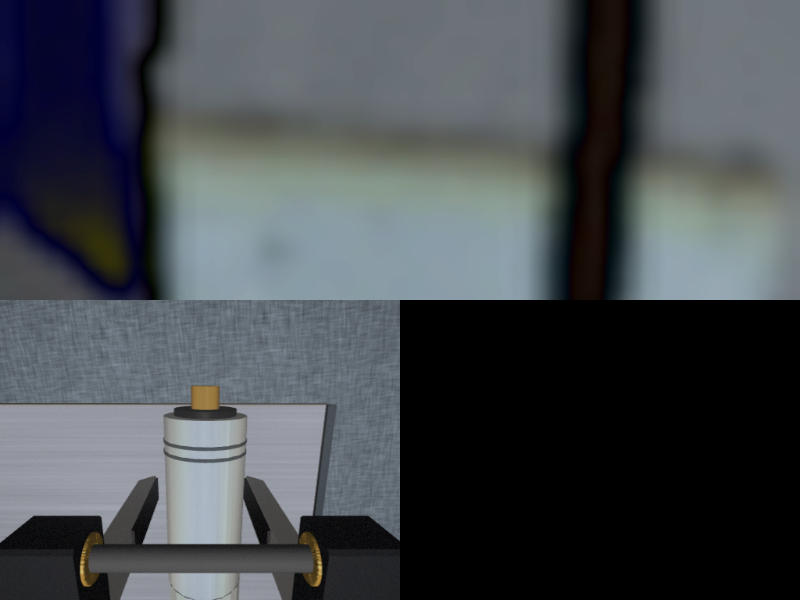

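>>> send_rows:
  motion:
    - [[0, 0, 0], [0, 0, 0], 0.32]
    - [[0, 0, 0], [0, 0, 0], 0.6]
    - [[0, 0, -0.5], [0, 0, 0], 1]
    - [[0, 0, -1], [0, 0, 0], 1]
    - [[0, 0, -1], [0, 0, 0], 1]
    - [[0, 0, -1], [0, 0, 0], 1]
    - [[0, 0, -1], [0, 0, 0], 1]
    - [[0, 0, -1], [0, 0, 0], 1]
    - [[0, 0, -0.5], [0, 0, 0], 1]
    - [[0, 0, 0], [0, 0, 0], 1]

```text
time_s: 6.45
ee_pos: [0.6223, 0.1056, 0.2142]
eef_rot: [3.137, -0.001, 1.485]
force: [-0.6, 1.4, -0.8]
grip_width: 0.0938
grip_force: 0.0
```

```bash
python3 - <<'E'
from h import *
w=snap('wrist');t=snap('top');sec(('wrist','top'),((-10,10),(28,52)))
print(g(-cv2.Rodrigues(w['rvec'])[0].T@w['tvec'].ravel()))
print(proj(w,[ginv(.0525,.066,z) for z in(-.1,.0,.05,.1)]))
cv2.imwrite('pics/w5.png',w['pixels'][...,::-1])
E
```

```text
wrist -10 10 28:41.3 32:51.6 36:57.8 40:61.0 44:63.4 48:64.8 52:65.9 56:65.7 60:65.5 64:64.4 68:62.7 72:59.7 76:56.6 80:50.4
wrist 28 52 32:53.3 36:57.9 40:60.8 44:63.5 48:64.6 52:65.9 56:65.6 60:65.6 64:64.2 68:62.5 72:59.9 76:56.2 80:50.7
top -10 10 28:41.3 32:52.3 36:60.4 40:61.5 44:64.6 48:66.2 52:66.3 56:64.6 60:65.7 64:64.6 68:61.4 72:58.2 76:55.9 80:49.8
top 28 52 32:52.9 36:57.1 40:61.2 44:63.9 48:64.6 52:67.2 56:64.6 60:65.0 64:63.7 68:62.1 72:59.4 76:55.8 80:49.7
[ 0.05165866  0.39370129 -0.12676394]
[[255.75745354 133.33764696]
 [255.71279307 231.55302462]
 [255.69284005 275.43285932]
 [255.67425459 316.30520807]]
```

View pics/w5.png

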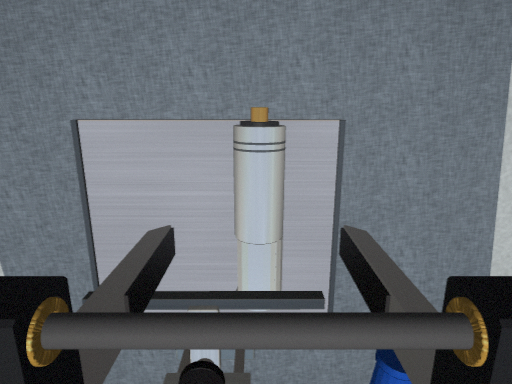

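The wrist view shows the housing from (260,108) to (258,290) and a line at (258,242) where the flat's section begins. I need an enlarged crop there.

```bash
python3 - <<'E'
from h import *
w=dict(np.load('wrist.npz'))
a=cv2.resize(w['pixels'][200:300,200:320],None,fx=6,fy=6,interpolation=2)
cv2.imwrite('pics/w6.png',cv2.convertScaleAbs(a,alpha=1.3,beta=-60)[...,::-1])
E
```

```text
(no output)
```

View pics/w6.png

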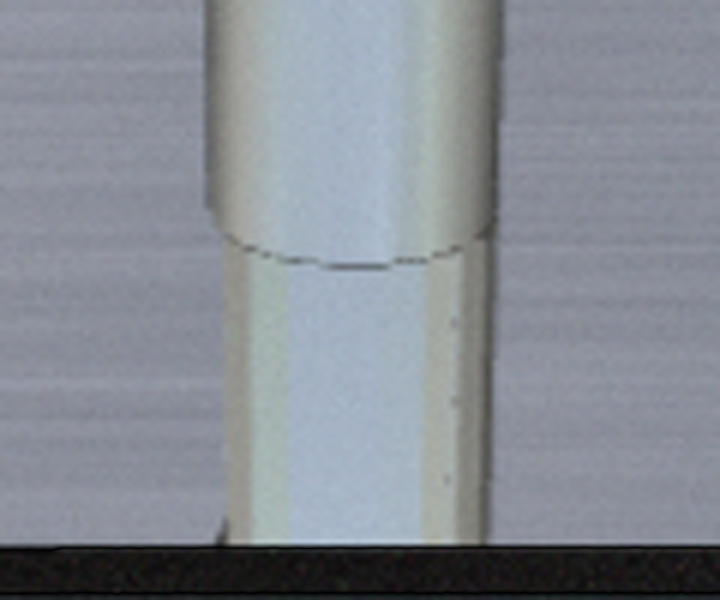

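The crop shows the left silhouette stepping in at (215,225), about 2.6 mm, with the top still round. So the flat faces -x, about 14° below horizontal. It needs to roll about 49 mm further towards +x. I'll go about 45 mm, then measure.

>>> send_rows:
  motion:
    - [[0, 0.13, 1], [0, 0, 0], 1]
    - [[0, 0, 1], [0, 0, 0], 1]
    - [[0, 0, 1], [0, 0, 0], 1]
    - [[0, 0, 1], [0, 0, 0], 1]
    - [[0, 0, 1], [0, 0, 0], 1]
    - [[0, 0, 0.7], [0, 0, 0], 1]
    - [[0, 0, 0.4], [0, 0, 0], 1]
    - [[0, 0, 0], [0, 0, 0], 0.6]
    - [[0, 0, 0], [0, 0, 0], 0.4]
    - [[0, 0, 0], [0, 0, 0], 0.25]
    - [[0, 0, 0], [0, 0, 0], 0.23]
    - [[0, 0, 0], [0, 0, 0], 0.23]

```text
time_s: 7.75
ee_pos: [0.6257, 0.1052, 0.0282]
eef_rot: [3.141, -0.0, 1.485]
force: [0.5, -0.7, -0.3]
grip_width: 0.0593
grip_force: 0.0
```

>>> send_rows:
  motion:
    - [[0, 0.08, 0], [0, 0, 0], 0.23]
    - [[0, 0.14, 0], [0, 0, 0], 0.23]
    - [[0, 0.16, 0], [0, 0, 0], 0.23]
    - [[0, 0.16, 0], [0, 0, 0], 0.23]
    - [[0, 0.16, 0], [0, 0, 0], 0.23]
    - [[0, 0.16, 0], [0, 0, 0], 0.23]
    - [[0, 0.16, 0], [0, 0, 0], 0.23]
    - [[0, 0.14, 0], [0, 0, 0], 0.23]
    - [[0, 0.12, 0], [0, 0, 0], 0.23]
    - [[0, 0.1, 0], [0, 0, 0], 0.23]
    - [[0, 0.06, 0], [0, 0, 0], 0.23]
    - [[0, 0.04, 0], [0, 0, 0], 0.23]

```text
time_s: 8.95
ee_pos: [0.6698, 0.1013, 0.0275]
eef_rot: [-3.142, 0.0, 1.485]
force: [0.3, -0.3, -0.4]
grip_width: 0.0579
grip_force: 0.0
```

```bash
python3 - <<'E'
from h import *
t=snap('top');s=snap('side');print(g(get_obs()['ee_pos']));sec(('top','side'),((0,16),(28,52),(72,88)),.1)
E
```

```text
[ 0.09970056  0.02752846 -0.05155746]
top 0 16 72:45.5 76:54.3 80:58.0 84:60.4 88:61.4 92:66.4 96:65.4 100:63.9 104:66.5 108:62.5 112:61.6 116:58.1 120:54.7 124:50.9
top 28 52 72:44.4 76:54.3 80:57.1 84:58.2 88:58.2 92:58.1 96:58.6 100:60.4 104:60.8 108:59.7 112:60.6 116:58.6 120:53.6 124:51.8
top 72 88 72:44.3 76:53.0 80:57.9 84:58.8 88:57.9 92:59.7 96:63.2 100:60.7 104:59.1 108:62.0 112:62.4 116:58.5 120:55.7 124:51.1
side 0 16 72:46.1 76:54.1 80:59.7 84:59.6 88:62.3 92:62.9 96:63.9 100:63.9 104:65.5 108:62.3 112:60.7 116:58.9
side 28 52 72:47.5 76:52.0 80:56.4 84:57.2 88:57.5 92:57.3 100:59.1 104:60.8 108:58.7
side 72 88 76:59.5 80:60.4 84:60.6 88:59.5 92:61.7 96:60.2 100:60.5 104:62.1 108:62.3 112:60.2 116:58.8
```

```bash
cat >> h.py <<'E'
def tilt(names,xc,n=4,zs=((.024,.053),(.075,.088))):
    A={k:[] for k in names}
    for k in names:
        for _ in range(n):
            G=g(pts(snap(k)));x,y,z=G[...,0],G[...,1],G[...,2]
            m=(abs(x-xc)<.013)&(y>.05)&(y<.07)&np.any([(z>a)&(z<b) for a,b in zs],0)
            A[k].append(G[m])
        Q=np.concatenate(A[k]);l=cv2.fitLine(Q[:,:2].astype(np.float32),cv2.DIST_HUBER,0,1e-4,1e-4).ravel()
        q=np.polyfit(Q[:,0]-xc,Q[:,1],1)
        print(k,len(Q),'tilt deg (+ = faces -x)',np.degrees(np.arctan2(l[1],l[0])),np.degrees(np.arctan(q[0])),'y at centre',q[1])
E
python3 - <<'E'
from h import *
tilt(('top','side'),.0995)
G=g(pts(dict(np.load('top.npz'))));m=(G[...,2]>0)&(G[...,2]<.014)&(G[...,1]>.045)&(G[...,1]<.075)&(G[...,0]>.06);Q=G[m]
A=np.c_[2*Q[:,:2],np.ones(len(Q))];r=np.linalg.lstsq(A,(Q[:,:2]**2).sum(1),rcond=None)[0];print('circle',r[:2],np.sqrt(r[2]+r[0]**2+r[1]**2))
E
```

```text
top 513 tilt deg (+ = faces -x) 7.1202135 6.338289883722019 y at centre 0.06054122588778192
side 78 tilt deg (+ = faces -x) 9.213035 9.221080639269221 y at centre 0.060111161975422815
circle [0.09850765 0.04220176] 0.024092504753032217
```

>>> send_rows:
  motion:
    - [[0, 0.04, 0], [0, 0, 0], 0.23]
    - [[0, 0.04, 0], [0, 0, 0], 0.23]
    - [[0, 0.03, 0], [0, 0, 0], 0.23]
    - [[0, 0.01, 0], [0, 0, 0], 0.23]
    - [[0, 0, 0], [0, 0, 0], 0.23]
    - [[0, 0, 0], [0, 0, 0], 0.23]

```text
time_s: 10.05
ee_pos: [0.6733, 0.101, 0.0275]
eef_rot: [-3.142, -0.0, 1.485]
force: [0.2, 1.1, 0.3]
grip_width: 0.0573
grip_force: 0.0
```

```bash
python3 - <<'E'
from h import *
tilt(('top','side'),.102);print(g(get_obs()['ee_pos']))
E
```

```text
top 500 tilt deg (+ = faces -x) -1.5484147 -1.399361548897082 y at centre 0.06012559067163417
side 82 tilt deg (+ = faces -x) 4.1077456 4.503143593843844 y at centre 0.060608499104579
[ 0.10322027  0.02755705 -0.05159348]
```

>>> send_rows:
  motion:
    - [[0, 0, 0], [0, 0, 0], 0.35]
    - [[0, 0, 0], [0, 0, 0], 0.6]
    - [[0, 0, 0], [0, 0, 0], 1]
    - [[0, 0, -0.3], [0, 0, 0], 1]
    - [[0, 0, -1], [0, 0, 0], 1]
    - [[0, 0, -1], [0, 0, 0], 1]
    - [[0, 0, -1], [0, 0, 0], 1]
    - [[0, 0, -1], [0, 0, 0], 1]
    - [[0, 0, -1], [0, 0, 0], 1]
    - [[0, 0, -0.7], [0, 0, 0], 1]
    - [[0, 0, 0], [0, 0, 0], 1]

```text
time_s: 11.55
ee_pos: [0.6743, 0.1011, 0.2119]
eef_rot: [3.136, -0.001, 1.485]
force: [0.0, 0.1, 0.5]
grip_width: 0.0939
grip_force: 0.0
```

```bash
python3 - <<'E'
from h import *
tilt(('wrist',),.102,3,((.022,.052),));tilt(('top','side'),.102,3)
w=dict(np.load('wrist.npz'));sec(('wrist','top'),((-60,10),(24,52)),.1)
p=proj(w,[ginv(.102,.06,z) for z in(-.1,.0,.05)]);print(p)
x=int(p[1,0]);cv2.imwrite('pics/w7.png',cv2.convertScaleAbs(cv2.resize(w['pixels'][195:295,x-65:x+65],None,fx=6,fy=6,interpolation=2),alpha=1.3,beta=-60)[...,::-1])
E
```

```text
wrist 1908 tilt deg (+ = faces -x) 0.93036574 0.9222554973010956 y at centre 0.06018573540167273
top 378 tilt deg (+ = faces -x) -0.19292848 -0.17406037329122873 y at centre 0.060297108973094926
side 54 tilt deg (+ = faces -x) 6.831171 6.2137324938501735 y at centre 0.060295166326169485
wrist -60 10 76:48.5 80:54.2 84:58.7 88:62.0 92:63.7 96:65.2 100:65.7 104:65.7 108:65.3 112:63.9 116:62.2 120:58.9 124:54.1 128:48.3
wrist 24 52 76:47.9 80:54.8 84:59.0 88:59.8 92:60.2 96:60.0 100:60.0 104:60.1 108:60.2 112:60.5 116:60.3 120:58.6 124:54.4 128:47.8
top -60 10 76:47.4 80:56.0 84:59.8 88:61.3 92:63.6 96:64.0 100:64.4 104:67.9 108:66.5 112:61.5 116:61.0 120:57.3 124:52.3
top 24 52 76:45.7 80:54.0 84:57.9 88:60.3 92:61.1 96:59.7 100:62.0 104:59.8 108:60.3 112:61.3 116:58.8 120:60.0 124:55.5 128:49.2
[[254.85039178 133.06715598]
 [254.87646978 231.50016292]
 [254.88811291 275.44784701]]
```

View pics/w7.png

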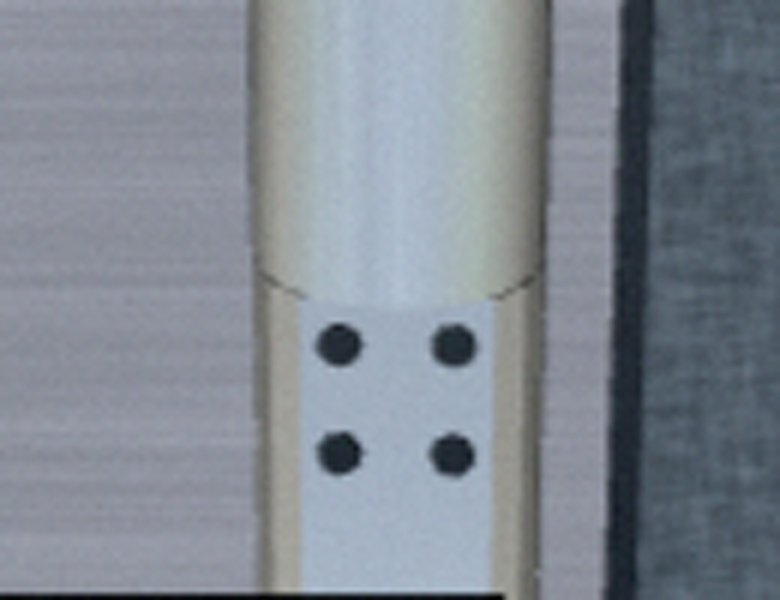

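The crop shows the flat facing up, with its four screw holes at (338,345), (453,345), (340,453) and (453,453). It is level at 60 mm, as it should be (12+27+21), with tilt within about 1°. It lies still at x ≈ 102 mm. Now for the pad, at world (0.554, -0.073, 0.133).

>>> send_rows:
  motion:
    - [[-0.5, -0.3, 0], [0, 0, 0], 0.5]
    - [[-0.95, -0.53, 0], [0, 0, 0], 0]
    - [[-0.95, -0.53, 0], [0, 0, 0], -0.5]
    - [[-0.95, -0.53, 0], [0, 0, 0], -1]
    - [[-0.95, -0.53, 0], [0, 0, 0], -1]
    - [[-0.95, -0.53, 0], [0, 0, 0], -1]
    - [[-0.88, -0.56, 0], [0, 0, 0], -1]
    - [[0, 0, 0], [0, 0, 0], -1]
    - [[0, 0, 0], [0, 0, 0], -1]
    - [[0, 0, 0], [0, 0, 0], -1]

```text
time_s: 13.0
ee_pos: [0.5531, -0.0726, 0.2075]
eef_rot: [3.142, -0.0, 1.486]
force: [0.6, -0.0, 0.3]
grip_width: 0.0176
grip_force: 0.0
```

```bash
python3 - <<'E'
from h import *
s=snap('side');print(g(get_obs()['ee_pos']),get_obs()['grip_width'])
w=snap('wrist');G=g(pts(w));d=w['pixels'].max(-1)<80
m=d&(G[...,1]>.12)&(G[...,1]<.142)&(abs(G[...,0])<.04)&(abs(G[...,2]-.131)<.04);Q=G[m];print(len(Q),Q.mean(0),Q.min(0),Q.max(0),np.median(Q[:,1]))
tilt(('top',),.102)
E
```

```text
[-0.0016157   0.20738169  0.13159942] 0.013442285368157416
2329 [0.00067165 0.13134499 0.12977393] [-0.03488381  0.12003254  0.10816361] [0.0369057  0.1343311  0.16592531] 0.1315631484701054
top 336 tilt deg (+ = faces -x) 0.23045519 0.21135221153995193 y at centre 0.0602384184702142
```

>>> send_rows:
  motion:
    - [[0, 0, 0.3], [0, 0, 0], -1]
    - [[0, 0, 0.7], [0, 0, 0], -1]
    - [[0, 0, 0.6], [0, 0, 0], -1]
    - [[0, 0, 0.3], [0, 0, 0], -1]
    - [[0, 0, 0.1], [0, 0, 0], -1]
    - [[0, 0, 0.1], [0, 0, 0], -1]
    - [[0, 0, 0.1], [0, 0, 0], -1]
    - [[0, 0, 0], [0, 0, 0], -1]

```text
time_s: 14.1
ee_pos: [0.5527, -0.0732, 0.1417]
eef_rot: [3.141, 0.0, 1.485]
force: [0.3, 0.1, -0.4]
grip_width: 0.0003
grip_force: 0.0
```

>>> send_rows:
  motion:
    - [[0, 0, 0.07], [0, 0, 0], -1]
    - [[0, 0, 0.07], [0, 0, 0], -1]
    - [[0, 0, 0.07], [0, 0, 0], -1]
    - [[0, 0, 0.07], [0, 0, 0], -1]
    - [[0, 0, 0.07], [0, 0, 0], -1]
    - [[0, 0, 0.07], [0, 0, 0], -1]
    - [[0, 0, 0.07], [0, 0, 0], -1]

```text
time_s: 14.8
ee_pos: [0.5527, -0.0732, 0.1269]
eef_rot: [3.141, 0.0, 1.485]
force: [-1.6, 0.2, 5.0]
grip_width: 0.0006
grip_force: 1.7
```

Contact at about 4–5 N: the crossbar is moving. Next, down to about 0.113, then finer steps.

>>> send_rows:
  motion:
    - [[0, 0, 0.06], [0, 0, 0], -1]
    - [[0, 0, 0.06], [0, 0, 0], -1]
    - [[0, 0, 0.06], [0, 0, 0], -1]
    - [[0, 0, 0.06], [0, 0, 0], -1]
    - [[0, 0, 0.06], [0, 0, 0], -1]
    - [[0, 0, 0.06], [0, 0, 0], -1]
    - [[0, 0, 0.06], [0, 0, 0], -1]
    - [[0, 0, 0.04], [0, 0, 0], -1]

```text
time_s: 15.6
ee_pos: [0.5527, -0.0732, 0.1129]
eef_rot: [3.142, 0.0, 1.485]
force: [-2.1, 0.5, 4.0]
grip_width: 0.0008
grip_force: 1.6
```

>>> send_rows:
  motion:
    - [[0, 0, 0.02], [0, 0, 0], -1]
    - [[0, 0, 0.02], [0, 0, 0], -1]

```text
time_s: 15.8
ee_pos: [0.5527, -0.0732, 0.1118]
eef_rot: [3.142, -0.0, 1.485]
force: [-1.5, -0.3, 3.0]
grip_width: 0.0005
grip_force: 1.6
```

>>> send_rows:
  motion:
    - [[0, 0, 0.02], [0, 0, 0], -1]
    - [[0, 0, 0.02], [0, 0, 0], -1]

```text
time_s: 16.0
ee_pos: [0.5527, -0.0732, 0.1106]
eef_rot: [3.142, 0.0, 1.485]
force: [-0.9, 0.7, 3.1]
grip_width: 0.0001
grip_force: 1.6
```

>>> send_rows:
  motion:
    - [[0, 0, 0.02], [0, 0, 0], -1]

```text
time_s: 16.1
ee_pos: [0.5527, -0.0732, 0.1103]
eef_rot: [3.141, 0.0, 1.485]
force: [-3.9, 0.5, 9.4]
grip_width: 0.0004
grip_force: 5.2
```

>>> send_rows:
  motion:
    - [[0, 0, 0.01], [0, 0, 0], -1]

```text
time_s: 16.2
ee_pos: [0.5527, -0.0732, 0.1103]
eef_rot: [3.141, 0.0, 1.485]
force: [-4.1, 1.2, 10.8]
grip_width: 0.0007
grip_force: 5.5
```

Force rose to 10 N at 0.1103 m, matching the expected 0.110: the bar is on the flat. Lifting straight off and checking.

>>> send_rows:
  motion:
    - [[0, 0, 0], [0, 0, 0], -1]
    - [[0, 0, -0.1], [0, 0, 0], -1]
    - [[0, 0, -0.3], [0, 0, 0], -1]
    - [[0, 0, -1], [0, 0, 0], -1]
    - [[0, 0, -1], [0, 0, 0], -1]
    - [[0, 0, -1], [0, 0, 0], -1]
    - [[0, 0, -0.6], [0, 0, 0], -1]
    - [[0, 0, 0], [0, 0, 0], -1]
    - [[0, 0, 0], [0, 0, 0], -1]

```text
time_s: 17.1
ee_pos: [0.5525, -0.0732, 0.2292]
eef_rot: [-3.141, -0.0, 1.485]
force: [-1.2, -0.2, 0.4]
grip_width: 0.0002
grip_force: 0.0
```

```bash
python3 - <<'E'
from h import *
tilt(('top',),.102,4,((.024,.053),));tilt(('side',),.102,3,((.024,.05),(.078,.088)))
for n in('top','side'):
    c=dict(np.load(n+'.npz'));G=g(pts(c))
    m=(G[...,1]>.066)&(G[...,1]<.085)&(abs(G[...,2]-.065)<.006)&(abs(G[...,0])<.12)&(abs(G[...,0])>.03)
    Q=G[m];print(n,'bar top',np.median(Q[:,1]),[np.median(Q[abs(Q[:,0]-a)<.02,1]).round(4) for a in(-.1,-.05,.05,.1)])
sec(('top',),((24,52),),.1)
s=dict(np.load('side.npz'));a=cv2.resize(s['pixels'][150:270,180:320],(700,600),interpolation=2);cv2.imwrite('pics/s8.png',a[...,::-1])
E
```

```text
top 336 tilt deg (+ = faces -x) 1.1398251 1.0462880478938386 y at centre 0.059948910314130896
side 140 tilt deg (+ = faces -x) 3.7817786 3.5700160805695274 y at centre 0.059893069908232434
top bar top 0.07591631234839354 [np.float64(nan), np.float64(0.0762), np.float64(0.0757), np.float64(0.0761)]
side bar top 0.07482799971781387 [np.float64(0.0748), np.float64(0.0745), np.float64(0.0745), np.float64(0.0753)]
top 24 52 76:46.1 80:54.9 84:60.2 88:59.2 92:59.9 96:60.6 100:59.4 104:59.8 108:59.7 112:60.2 116:60.6 120:59.4 124:53.6 128:45.6
  return _methods._mean(a, axis=axis, dtype=dtype,
  ret = ret.dtype.type(ret / rcount)
```

View pics/s8.png

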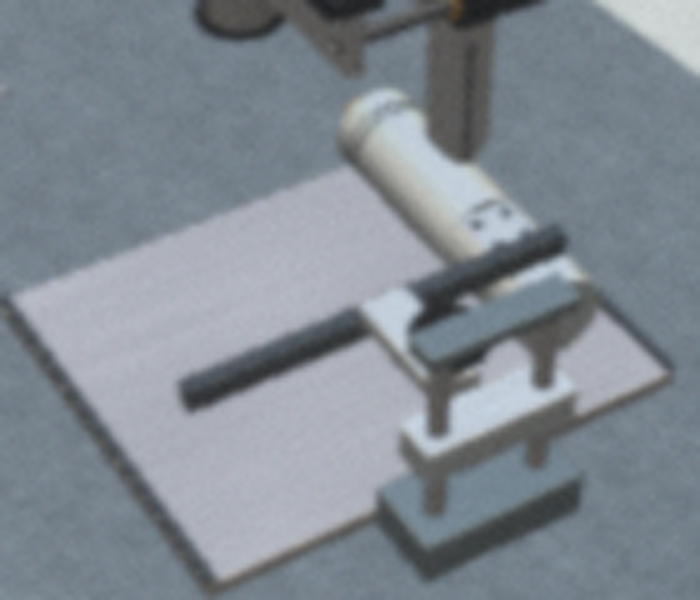

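The side crop shows the crossbar lying across the flat near (500,255), with the screw holes visible at (485,215). The bar's top is at 76 mm, so its underside is at 60 mm, the height of the flat. The gripper is clear of everything. Handing in.

```bash
python3 -c "
from station import *
print(hand_in())"
```

```text
the job is handed in; nothing more can be done
None
```

The housing was rolled about 110 mm along the plate without lifting until its flat faced up (within about 1° by the top and wrist cameras). The crossbar was then pressed down by its pad, peaking at about 11 N, until it rested on the flat; the gripper was lifted clear and the job handed in at about 17 s.

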